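# Load the sensor carousel in scan order

### The arm

A 6-joint arm with a two-finger parallel gripper is mounted at the origin on the work surface. World frame = base frame: x ahead of the robot, y to its left, z up, the work surface at z = 0. Lengths are in mm, angles in rad, forces in N, time in s.
With the tool pointing down it reaches from about 275 to 825 mm from the base axis. Payload 4.9 kg.
Tool frame: the origin (TCP) lies at the very end of the fingers, on their centre line; the grasp point (between the pads) lies 19 mm behind it; z points along the fingers, y is the line along which they close (so a half turn about z gives the same grasp; the last joint's range is limited). The gripper opens to 85 mm and grips with 20 to 120 N. Pads are 22 mm wide; open, the fingers measure 114 mm over their backs; the gripper's body (76 mm by 85 mm) begins 54 mm behind the grasp point. The pads swing forward as they close: fully open they stand 13 mm farther back than shut.
Start: joints at [-1.271, 0.326, -0.193, 1.052, 0, 1.437], TCP at [231.191, -499.069, 231.281] pointing down, gripper open.
Joint ranges: [-2.65, 2.65], [-0.97, 1.79], [-1.3, 1.35], [-1.93, 2.1], [-1.47, 1.37], [-3.14, 3.14]. Speed limits (rad/s): [2.57, 2.57, 3.14, 3.14, 3.14, 3.14].

### API

Orientations are given as [roll, pitch, yaw] about the fixed x, y, z axes, in that order (R = Rz(yaw) Ry(pitch) Rx(roll)).
In Python, from bench import bot, solve_ik, imaging gives the robot as it stands. Calls block until the motion is done:
- bot.move_ptp(position, orientation): joint-space move of the TCP to a pose.
- bot.movel(position, rot=None, max_speed=150, threshold=None): straight line of the TCP; rot=None keeps the orientation; max_speed is the mean speed in mm/s. With threshold (N) it stops when the force on the tool has changed by that much, and returns True; else False.
- bot.move_j(angles): joint-space move.
- bot.grip(opening, effort=None): opening from 0.0 (shut) to 1.0 (fully open); effort is the grip in N (None keeps the last); returns when the fingers have stopped.
- bot.dwell(seconds).
- solve_ik(position, orientation): joint angles nearest the present ones, or None.
- bot.get_state(): the state.
- imaging.capture(name): name is "side" or "top"; returns the picture (420x560x3 uint8, blue, green, red); there is no depth.
- imaging.camera_model(name): a dict with "K" (3x3 intrinsics, pixels), "position" and "rotation" of the camera in the world. Camera axes: x right, y up, looking along -z (the intrinsics and any distortion apply to the point x, -y, -z); pixel columns grow to the right and rows downward; lengths in mm; the calibration is good to about 2 mm. A picture is of the moment at which its call begins. camera_model takes no time and is no camera call.
A pose or a line that the arm cannot do raises bot.IKError and nothing moves.
- bot.sign_off(): hands the job in; it is judged then, once.
The state is a dict: "t": time; "qpos": joint angles; "joint_velocities": joint speeds; "effort": joint torques, N m; "tcp_pos": TCP position; "orientation": TCP orientation; "contact_force": force on the tool from outside, world axes, zero at the start; "wrist_torque": the same for the moment, N m; "opening": opening from 0.0 (shut) to 1.0 (fully open); "gripper_force": force on a finger pad.
Only numpy, scipy, OpenCV 4.12 (cv2) and the standard library are available. Lean on these libraries where they do the work, as an engineer would, in place of code of your own. Each camera call takes 0.05 s, during which the arm holds its last target. There are 200 camera calls.

### The job

Load the test carousel for a calibration run: stand the four square aluminium sensor housings in its numbered pockets (the dots on the rim give the number), filling pocket 1 first, then 2, 3 and 4, with the shortest housing in pocket 1 and each next taller one in the next pocket. Each must stand upright, fully down on the pocket's floor, before you fetch the next; set them down gently, without dropping them. Leave everything else on the bench where it is.

Things in the scene. Friction and masses are not known exactly. Their poses are not given: they have to be found in the camera images.
- carousel: Test carousel, fixed: grey disc 250 mm across, top 20 mm above the bench, with five stations on a circle of radius 78 mm, 72 degrees apart: a reference gauge, then, clockwise from above, square steel pockets 1 to 4. Black dots on the rim beside each pocket give its number. A boss 28 mm across, 32 mm high, at its centre. Origin: centre of the disc's underside, on the bench; x points to the gauge.
- pocket1 (a point): Centre of the floor of pocket 1 (1 dot), 20 mm above the bench: a square nest open at the top, 52 x 52 mm inside, walls 5 mm thick and 20 mm high above this point. Its frame is parallel to the carousel's (turned by the same yaw), but the nest's sides lie along and across the line from the carousel's centre to this point.
- pocket2 (a point): Centre of the floor of pocket 2 (2 dots), 20 mm above the bench: a square nest open at the top, 52 x 52 mm inside, walls 5 mm thick and 20 mm high above this point. Its frame is parallel to the carousel's (turned by the same yaw), but the nest's sides lie along and across the line from the carousel's centre to this point.
- pocket3 (a point): Centre of the floor of pocket 3 (3 dots), 20 mm above the bench: a square nest open at the top, 52 x 52 mm inside, walls 5 mm thick and 20 mm high above this point. Its frame is parallel to the carousel's (turned by the same yaw), but the nest's sides lie along and across the line from the carousel's centre to this point.
- pocket4 (a point): Centre of the floor of pocket 4 (4 dots), 20 mm above the bench: a square nest open at the top, 52 x 52 mm inside, walls 5 mm thick and 20 mm high above this point. Its frame is parallel to the carousel's (turned by the same yaw), but the nest's sides lie along and across the line from the carousel's centre to this point.
- gauge_top (a point): Top centre of the fixed brass reference gauge on the carousel, an obstacle: dial 58 mm across, 115 mm above the bench.
- housing1: The shortest sensor housing: an upright aluminium block 42 x 42 mm, 57 mm high, with a connector 26 mm across and 18 mm high on top (75 mm in all); 200 g or so. Origin: centre of its underside; x and y lie across its flat sides, z up.
- housing2: The second shortest sensor housing: an upright aluminium block 42 x 42 mm, 77 mm high, with a connector 26 mm across and 18 mm high on top (95 mm in all); 250 g or so. Origin: centre of its underside; x and y lie across its flat sides, z up.
- housing3: The second tallest sensor housing: an upright aluminium block 42 x 42 mm, 97 mm high, with a connector 26 mm across and 18 mm high on top (115 mm in all); 300 g or so. Origin: centre of its underside; x and y lie across its flat sides, z up.
- housing4: The tallest sensor housing: an upright aluminium block 42 x 42 mm, 117 mm high, with a connector 26 mm across and 18 mm high on top (135 mm in all); 350 g or so. Origin: centre of its underside; x and y lie across its flat sides, z up.
- fitting: Bystander: brass fitting standing upright, 28 mm across, 70 mm high. Origin: centre of its underside.
- dial: Bystander: loose pressure gauge lying face up, 60 mm across, 32 mm high, with a brass stem 12 mm thick that reaches 50 mm from its centre along its -x. Origin: centre of its underside.
- tin: Bystander: small steel tin, 48 mm across, 40 mm high. Origin: centre of its underside.
- pliers: Bystander: pliers with red handles lying flat along their x, 180 mm long (from -108 to +75 mm), 60 mm wide, 18 mm high. Origin: on the bench under them.
- screwdriver: Bystander: screwdriver lying flat along its x, 150 mm long, about 30 mm high. Origin: about its middle, on the bench.
- mouse: Bystander: white computer mouse, 105 mm along x, 60 mm wide, 32 mm high. Origin: centre of its underside.
- mug: Bystander: white mug, 80 mm across, 90 mm high, handle at its +y. Origin: centre of its underside.
Things that resemble listed ones, but are neither listed nor needed, are in the scene too. What is shaped like the housing3 but blue is not meant.

How it is judged (in metres and radians):
On the way, in this order (a step that is already met when the one before it is completed fails the run):
1. the first housing in order of height stands released on the floor of pocket 1, all earlier ones still in theirs (horizontal distance between housing1 and pocket1 below 0.009 m and z of housing1 in the frame of pocket1 below 0.003 m and angle between housing1's own z axis and vertical below 0.06 rad and linear speed of housing1 below 0.02 m/s and contact force between housing1 and the fingers below 0.05 N), for 0.2 s.
2. the second housing in order of height stands released on the floor of pocket 2, all earlier ones still in theirs (all of step 1 and horizontal distance between housing2 and pocket2 below 0.009 m and z of housing2 in the frame of pocket2 below 0.003 m and angle between housing2's own z axis and vertical below 0.06 rad and linear speed of housing2 below 0.02 m/s and contact force between housing2 and the fingers below 0.05 N), for 0.2 s.
3. the third housing in order of height stands released on the floor of pocket 3, all earlier ones still in theirs (all of step 2 and horizontal distance between housing3 and pocket3 below 0.009 m and z of housing3 in the frame of pocket3 below 0.003 m and angle between housing3's own z axis and vertical below 0.06 rad and linear speed of housing3 below 0.02 m/s and contact force between housing3 and the fingers below 0.05 N), for 0.2 s.
4. the fourth housing in order of height stands released on the floor of pocket 4, all earlier ones still in theirs (all of step 3 and horizontal distance between housing4 and pocket4 below 0.009 m and z of housing4 in the frame of pocket4 below 0.003 m and angle between housing4's own z axis and vertical below 0.06 rad and linear speed of housing4 below 0.02 m/s and contact force between housing4 and the fingers below 0.05 N), for 0.2 s.
At the end, for the whole second after the job is handed in: Housings 1 to 4 (shortest to tallest) stand in pockets 1 to 4: each within 9 mm of its pocket's centre, its underside within 3 mm of the pocket's floor, within 0.06 rad of upright, let go and at rest (all of step 4); the robot touches nothing.
It fails at once if a bystander (fitting, loose gauge, tin, pliers, screwdriver, mouse, mug) is moved by more than 20 mm (distance of any of fitting, dial, tin, pliers, screwdriver, mouse, mug from where it was at the start of the episode above 0.02 m).
It fails at once if a housing is dropped: it moves faster than 0.4 m/s (a fall of over 8 mm) while the fingers do not touch it ((contact force between housing1 and the fingers below 0.01 N and linear speed of housing1 above 0.4 m/s) or (contact force between housing2 and the fingers below 0.01 N and linear speed of housing2 above 0.4 m/s) or (contact force between housing3 and the fingers below 0.01 N and linear speed of housing3 above 0.4 m/s) or (contact force between housing4 and the fingers below 0.01 N and linear speed of housing4 above 0.4 m/s)).
It fails at once if a housing is tipped by more than 0.8 rad (angle between any of housing1, housing2, housing3, housing4's own z axis and vertical above 0.8 rad).
It also fails if it takes over 72 s, if anything falls off the work surface, if the arm or the gripper's body presses on something with over 40 N, if the wrist force passes 120 N, or if a joint passes its speed limit or range.

## Working session

There is one attempt and no reset: what is moved stays moved. The work goes in short steps, each a Python script; the robot and the scene stay as the last script left them, time stands still between calls to the robot, and variables do not carry over. Pictures are saved under pics/ and viewed, at most 10 in all, crops included, and the job is handed in when it is done.

```bash
ls; mkdir -p pics; python3 - <<'E'
from bench import bot, imaging
import cv2
for n in ("top","side"):
    cv2.imwrite(f"pics/{n}0.png",imaging.capture(n)); m=imaging.camera_model(n); print(n,m)
s=bot.get_state(); print(s)
E
```

```text
pics
top {'K': array([[414.78864842,   0.        , 281.43640065],
       [  0.        , 414.78864842, 209.4117437 ],
       [  0.        ,   0.        ,   1.        ]]), 'position': array([ 311.2894894 ,  -12.96447811, 1094.71642   ]), 'rotation': array([ 0.21846523, -0.00160458, -1.42693568])}
side {'K': array([[424.26243109,   0.        , 276.63338942],
       [  0.        , 424.26243109, 209.19476339],
       [  0.        ,   0.        ,   1.        ]]), 'position': array([-110.33093154,  608.17281465, 1118.89344791]), 'rotation': array([ 0.71538812, -0.00762328, -2.30627228])}
{'t': 0.1, 'qpos': array([-1.27119454e+00,  3.26876210e-01, -1.93483161e-01,  1.05200413e+00,
       -4.35441562e-06,  1.43661423e+00]), 'joint_velocities': array([-6.15719419e-04, -2.05982324e-03,  2.27550490e-03,  3.63718288e-05,
        1.84034217e-04,  4.79772412e-04]), 'effort': array([ 3.30587762e-03, -4.44238365e+01,  2.63038498e+01,  7.84412638e-03,
       -2.48250205e-05, -1.47429307e-05]), 'tcp_pos': array([ 231.03139126, -498.54758229,  230.57690458]), 'orientation': array([-3.14003899e+00, -2.05340445e-04,  4.33783723e-01]), 'contact_force': array([ 0.33495228, -0.71110078,  0.26638372]), 'wrist_torque': array([ 0.00038638, -0.04142897,  0.00129806]), 'gripper_force': 0.0, 'opening': 1.001040921388495}
```

View pics/top0.png

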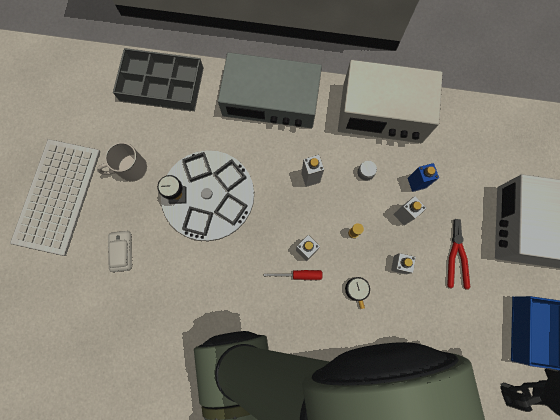

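View pics/side0.png

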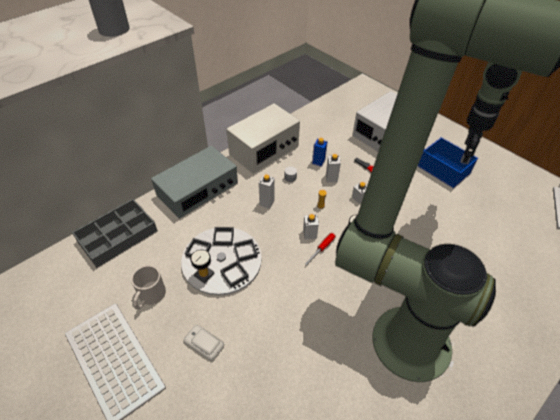

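The top view shows the carousel at about (207,194) with its gauge on the left at (170,187). Four grey housings stand at (314,165), (413,208), (308,247) and (405,263). The blue lookalike is at (425,177), and the side view shows the arm hiding nothing vital. Next I measure the connectors in both views and check an enlarged crop.

```bash
cat > h.py <<'E'
import numpy as np, cv2
from scipy.spatial.transform import Rotation as R
from bench import imaging
C={n:imaging.camera_model(n) for n in("top","side")}
def ray(n,uv):
    m=C[n]; K=m["K"]
    d=np.array([(uv[0]-K[0,2])/K[0,0],-(uv[1]-K[1,2])/K[1,1],-1])
    return m["position"],R.from_euler("xyz",m["rotation"]).apply(d)
def plane(n,uv,z):
    p,d=ray(n,uv); return p+d*(z-p[2])/d[2]
def proj(n,P):
    m=C[n]; c=R.from_euler("xyz",m["rotation"]).inv().apply(np.asarray(P)-m["position"])
    return np.array([-c[...,0]/c[...,2]*m["K"][0,0]+m["K"][0,2], c[...,1]/c[...,2]*m["K"][1,1]+m["K"][1,2]]).T
def tri(a,b):
    p,d=ray("top",a); q,e=ray("side",b)
    s=np.linalg.lstsq(np.c_[d,-e],q-p,rcond=None)[0]
    x,y=p+d*s[0],q+e*s[1]; return (x+y)/2,np.linalg.norm(x-y)
def blobs(img,lo,hi,amin=8):
    m=cv2.inRange(cv2.cvtColor(img,cv2.COLOR_BGR2HSV),lo,hi)
    k,_,st,c=cv2.connectedComponentsWithStats(m)
    return [(c[i].round(1),st[i]) for i in range(1,k) if st[i][4]>=amin]
E
python3 - <<'E'
from h import *
t=cv2.imread("pics/top0.png"); s=cv2.imread("pics/side0.png")
B={n:[(c,q) for c,q in blobs(i,(10,120,90),(28,255,255)) if q[4]<300] for n,i in (("top",t),("side",s))}
for n in B:
    print(n,[(c.tolist(),q[2:].tolist()) for c,q in B[n]])
for a,_ in B["top"]:
    for b,_ in B["side"]:
        P,e=tri(a,b)
        if e<12 and 20<P[2]<160: print(a,b,P.round(1),round(e,1))
c=lambda i,x0,x1,y0,y1,f:cv2.resize(i[y0:y1,x0:x1],None,fx=f,fy=f,interpolation=cv2.INTER_CUBIC)
a=c(t,150,350,140,260,4);b=c(t,290,450,150,280,4)
cv2.imwrite("pics/z1.png",a)
cv2.imwrite("pics/z2.png",np.hstack([b[:, :640]]))
cv2.imwrite("pics/z3.png",c(s,180,380,120,270,4))
E
```

```text
top [([314.0, 161.9], [7, 9, 49]), ([430.7, 170.0], [8, 7, 46]), ([416.8, 205.0], [8, 7, 46]), ([357.0, 228.7], [15, 11, 101]), ([353.5, 236.4], [8, 3, 8]), ([308.4, 245.2], [8, 8, 52]), ([407.8, 261.8], [8, 8, 49]), ([361.3, 304.2], [6, 9, 33])]
side [([320.6, 139.8], [4, 5, 18]), ([334.5, 155.8], [6, 5, 22]), ([266.1, 176.8], [5, 6, 23]), ([362.1, 184.1], [5, 5, 22]), ([321.3, 198.3], [9, 19, 110]), ([311.4, 216.5], [6, 6, 30]), ([202.8, 272.6], [8, 6, 38])]
[314.  161.9] [266.1 176.8] [653.9 -45.9 125.8] 0.7
[430.7 170. ] [320.6 139.8] [ 682.2 -338.   104.6] 0.9
[416.8 205. ] [334.5 155.8] [ 586.7 -309.6  106.6] 1.1
[357.  228.7] [321.3 198.3] [ 522.3 -184.    27.1] 2.7
[353.5 236.4] [321.3 198.3] [ 502.  -169.5   52. ] 11.0
[308.4 245.2] [311.4 216.5] [453.4 -60.8  87. ] 1.0
[407.8 261.8] [362.1 184.1] [ 450.8 -310.2   66.1] 0.7
```

View pics/z1.png

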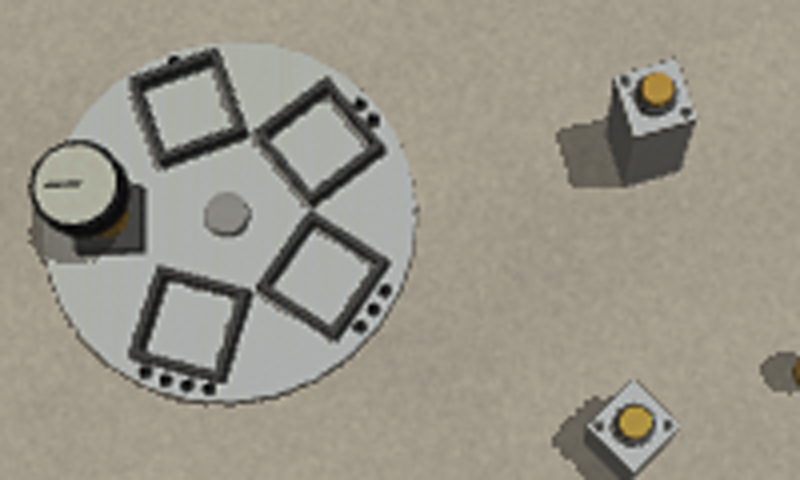

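View pics/z2.png

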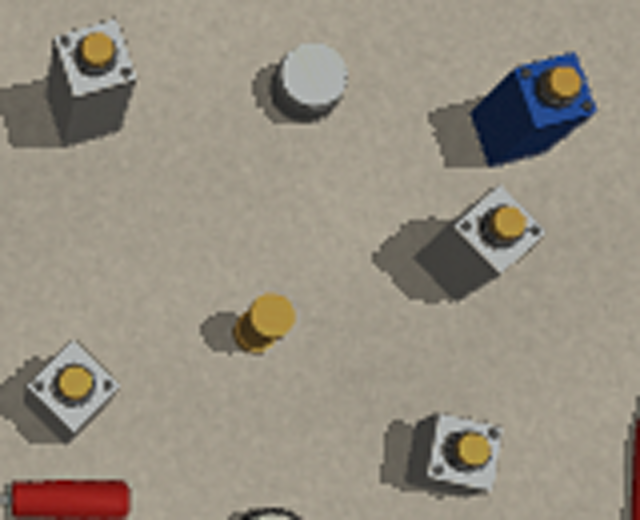

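View pics/z3.png

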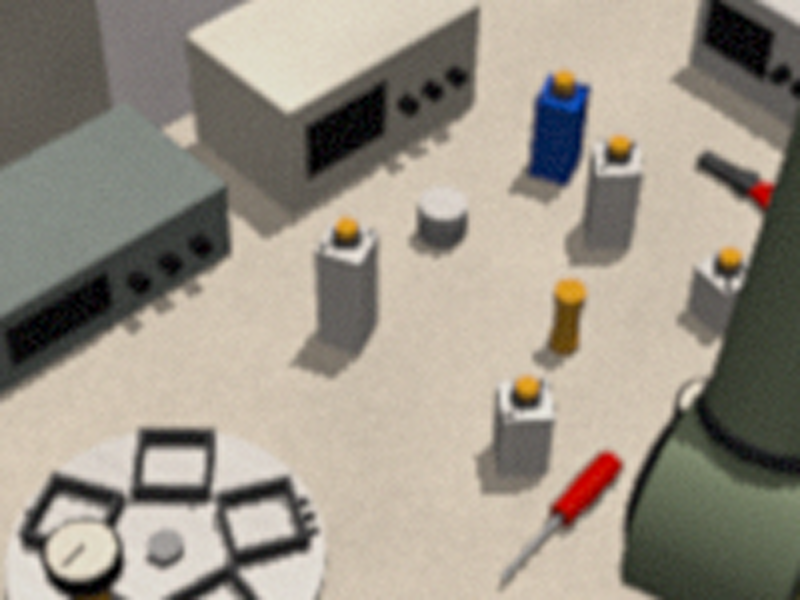

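The crops confirm the dots run 1, 2, 3, 4 clockwise from the gauge. Pocket 1 is at top pixel (197,167), 2 at (230,175), 3 at (232,208) and 4 at (198,222).

| Top pixel | Cap height, mm | Identity |
|---|---|---|
| (408,262) | 66 | housing1 |
| (308,245) | 87 | housing2 |
| (417,205), grey | 107 | housing3 |
| (431,170) | 105 | rejected, blue |
| (314,162) | 126 | housing4 |

Cap heights read about 8 mm low throughout, because the side view also sees the cap's flank. The spacing matches the listed 75/95/115/135 mm totals. Next I measure the exact xy, yaw and pockets.

```bash
cat > meas.py <<'E'
from h import *
from scipy.optimize import least_squares
def housing(img,uv,Hb):
    "xy from the cap, yaw + xy from the bright top face (minAreaRect on plane z=Hb)"
    cap=plane("top",uv,Hb+18)
    g=img.min(2); m=((g>150)*255).astype(np.uint8)
    w=np.zeros_like(m); u,v=map(int,proj("top",[cap[0],cap[1],Hb]).round()); cv2.circle(w,(u,v),16,255,-1)
    pts=np.argwhere((m&w)>0)[:,::-1]
    P=np.array([plane("top",p,Hb)[:2] for p in pts],np.float32)
    (c,s,a)=cv2.minAreaRect(P)
    return cap[:2],np.array(c),np.array(s),np.radians(a)
def carousel(img):
    hsv=cv2.cvtColor(img,cv2.COLOR_BGR2HSV)
    boss=None
    m=((img.min(2)>150)&(hsv[...,1]<30)).astype(np.uint8)*255
    w=np.zeros_like(m); cv2.circle(w,(207,194),56,255,-1); m&=w
    cs=max(cv2.findContours(m,cv2.RETR_EXTERNAL,cv2.CHAIN_APPROX_NONE)[0],key=cv2.contourArea)[:,0]
    P=np.array([plane("top",p,20)[:2] for p in cs])
    f=least_squares(lambda q:np.hypot(*(P-q[:2]).T)-q[2],[*P.mean(0),125],loss="soft_l1",f_scale=1.).x
    # dark pixels = walls and dots
    d=((img.max(2)<75)&(w>0)).astype(np.uint8)
    k,_,st,c=cv2.connectedComponentsWithStats(d,connectivity=4)
    return f,[(c[i],st[i]) for i in range(1,k) if st[i][4]>3]
E
python3 - <<'E'
from meas import *
t=cv2.imread("pics/top0.png")
for n,uv,h in ((1,(407.8,261.8),57),(2,(308.4,245.2),77),(3,(416.8,205),97),(4,(314,161.9),117)):
    print(n,*[np.round(x,2) for x in housing(t,uv,h)])
f,L=carousel(t); print(f.round(1))
for c,s in L:
    P=plane("top",c,20 if s[4]<40 else 35)[:2]; v=P-f[:2]
    print(c.round(1),s[2:],P.round(1),np.hypot(*v).round(1),np.degrees(np.arctan2(v[1],v[0])).round(1))
E
```

```text
1 [ 449.92 -307.46] [ 449.77 -308.38] [39.95 39.68] 1.48
2 [452.66 -60.11] [453.24 -60.24] [38.28 38.83] 0.92
3 [ 584.83 -306.82] [ 584.87 -307.67] [40.47 38.87] 0.83
4 [650.91 -45.35] [651.99 -45.38] [39.86 38.85] 0.44
[562.7 218.3 113.9]
[196.5 166.4] [ 29  30 246] [628.4 261.2] 78.5 33.1
[230.2 174.5] [ 32  32 250] [619.  167.9] 75.6 -41.8
[169.5 175. ] [4 1 4] [598.5 332.6] 119.8 72.6
[174.9 177.1] [6 4 9] [594.7 317. ] 103.8 72.0
[176.9 195.3] [ 27  24 255] [542.6 297.3] 81.6 104.3
[158.  183.5] [1 4 4] [570.6 358.4] 140.3 86.8
[162.5 186. ] [4 1 4] [565.5 345. ] 126.7 88.7
[230.1 208.2] [ 33  32 228] [528.3 152.6] 74.1 -117.6
[207. 198.] [5 1 5] [550.  220.7] 12.9 169.4
[196.9 221.4] [ 31  32 254] [481.1 231.9] 82.7 170.5
[245.8 212.2] [3 3 6] [526.7 111.8] 112.4 -108.7
[242.9 216.9] [3 3 8] [513.  117.5] 112.4 -116.2
[239.5 221. ] [4 3 8] [500.8 124.5] 112.4 -123.4
[191.  234.7] [3 3 7] [446.5 244.1] 119.0 167.5
[196.3 236. ] [3 3 7] [445.1 229.8] 118.1 174.4
```

```bash
python3 - <<'E'
from meas import *
t=cv2.imread("pics/top0.png")
uv=[(196.5,166.4),(230.2,174.5),(230.1,208.2),(196.9,221.4)]
hsv=cv2.cvtColor(t,cv2.COLOR_BGR2HSV)
print(t[145,207],t[150,230],t[160,215],t[194,207],t[194,218],hsv[150:270:8,215,1])
for z in (30,35):
    P=np.array([plane("top",u,z)[:2] for u in uv]); a=-np.radians(72)*np.arange(1,5)
    g=lambda q:np.c_[q[0]+q[3]*np.cos(a+q[2]),q[1]+q[3]*np.sin(a+q[2])]
    r=least_squares(lambda q:(g(q)-P).ravel(),[555,218,1.8,78]); print(z,r.x.round(3),r.fun.round(1))
# disc edge by saturation along radial lines from the centre
c=np.array(r.x[:2]); s=cv2.GaussianBlur(hsv[...,1],(3,3),0).astype(float); E=[]
for th in np.radians(np.arange(0,360,4)):
    rr=np.arange(113,137,.5); X=np.c_[c[0]+rr*np.cos(th),c[1]+rr*np.sin(th),0*rr+20]
    p=proj("top",X).astype(np.float32); v=cv2.remap(s.astype(np.float32),p[None,:,0],p[None,:,1],cv2.INTER_LINEAR)[0]
    d=np.diff(cv2.GaussianBlur(v[:,None],(1,9),0)[:,0]); i=d.argmax()
    if d[i]>.8: E.append(X[i,:2])
E=np.array(E); q=least_squares(lambda q:np.hypot(*(E-q[:2]).T)-q[2],[*c,125],loss="soft_l1").x; print("disc",len(E),q.round(1))
b=(t[184:204,197:217].min(2)<145); yy,xx=np.nonzero(b); print("boss",xx.mean()+197,yy.mean()+184,b.sum(),plane("top",(xx.mean()+197,yy.mean()+184),30).round(1))
E
```

```text
[140 156 164] [142 157 165] [165 175 172] [131 135 137] [170 175 172] [32 13 13 11 10  7  4  6 18  4  4  4 36 37 37]
30 [561.574 223.828   1.768  79.198] [ 0.7  0.2 -0.8  1.3 -0.8 -1.5  0.9 -0. ]
35 [560.398 222.716   1.768  78.826] [ 0.7  0.2 -0.8  1.3 -0.8 -1.4  0.9 -0. ]
disc 87 [561.  222.8 124.4]
boss 206.30841121495328 193.42990654205607 107 [559.8 222.6  30. ]
```

```bash
cat > plan.py <<'E'
import numpy as np, sys
from bench import bot, solve_ik, imaging
H={1:((449.9,-307.9),1.48,25),2:((453.0,-60.2),.92,40),3:((584.8,-307.2),.83,56),4:((651.4,-45.4),.44,74)}  # xy, yaw, TCP height above underside
C,YAW=np.array([560.7,222.8]),1.768
def pocket(n):
    a=YAW-n*np.radians(72); return C+78*np.array([np.cos(a),np.sin(a)]),a
down=lambda psi:[np.pi,0,(psi+np.pi)%(2*np.pi)-np.pi]
def choose(n):
    (xy,a,h),(p,f)=H[n],pocket(n); best=None
    for i in range(4):
        if n==3 and i%2==0: continue          # keep fingers away from the blue block
        for j in range(2):
            s,e=a+i*np.pi/2,f+np.pi/2+j*np.pi
            q=[solve_ik([*xy,h],down(s)),solve_ik([*xy,h+160],down(s)),solve_ik([*p,h+180],down(e)),solve_ik([*p,h+20],down(e))]
            if any(x is None for x in q): continue
            c=abs(q[1][5]-q[2][5])+.3*max(abs(x[5]) for x in q)
            if best is None or c<best[0]: best=(c,s,e,[round(float(x[5]),2) for x in q])
    return best
def pick(n,s):
    xy,_,h=H[n]
    bot.grip(1.0,40)
    z=max(bot.get_state()["tcp_pos"][2],h+165)
    bot.movel([*xy,z],down(s),max_speed=250)
    bot.movel([*xy,h],max_speed=130)
    bot.grip(0.0,40); st=bot.get_state(); print("grip",round(st["opening"]*85,1),round(st["gripper_force"],1),st["tcp_pos"].round(1))
    bot.movel([*xy,h+160],max_speed=130)
    st=bot.get_state(); print("lift",round(st["opening"]*85,1),round(st["gripper_force"],1),"t",round(st["t"],1))
    return st["gripper_force"]>5
def place(n,e):
    p,_=pocket(n); h=H[n][2]
    bot.movel([*p,h+165],down(e),max_speed=230)
    bot.movel([*p,h+30],max_speed=110)
    hit=bot.movel([*p,h+17],max_speed=20,threshold=5)
    st=bot.get_state(); print("down",hit,"err",(st["tcp_pos"]-[*p,h+20]).round(1),st["contact_force"].round(1))
    if st["tcp_pos"][2]-h-20>3: print("STOP: too high"); return
    bot.grip(0.85); bot.movel([*p,h+165],max_speed=150); print("t",round(bot.get_state()["t"],1))
E
python3 - <<'E'
from plan import *
for n in range(1,5): print(n,pocket(n)[0].round(1),choose(n))
b=choose(1)
if b: print(pick(1,b[1]))
E
```

```text
1 [628.7 261. ] (np.float64(0.8218905637538002), 1.48, np.float64(2.082159265358979), [0.93, 0.93, 1.34, 1.34])
2 [618.  169.9] (np.float64(0.9057224418901033), 4.061592653589793, np.float64(3.967114857512855), [-1.21, -1.21, -0.67, -0.67])
3 [528.1 151.9] (np.float64(0.6045299960162442), 2.4007963267948966, np.float64(2.7104777960769377), [0.15, 0.15, 0.58, 0.58])
4 [483.2 231.9] (np.float64(0.864863174215196), 3.581592653589793, np.float64(-1.6877519189487726), [-0.62, -0.62, -1.14, -1.14])
grip 40.9 41.9 [ 450.1 -308.1   25.4]
lift 41.3 41.2 t 5.2
True
```

```bash
python3 - <<'E'
from plan import *
import cv2
place(1,choose(1)[2])
b=choose(2); print(b)
from h import plane
bot.movel([453.0,-60.2,220],down(b[1]),max_speed=250)
im=imaging.capture("top"); s=imaging.capture("side")
r=lambda i,y,x:cv2.resize(i[y:y+120,x:x+130],None,fx=3,fy=3,interpolation=cv2.INTER_CUBIC)
cv2.imwrite("pics/p1.png",np.hstack([r(im,135,145),r(s,200,165)]))
from h import blobs
print([(c.tolist(),plane("top",c,95).round(1).tolist()) for c,q in blobs(im[120:250,150:265],(10,120,90),(28,255,255)) for c in [c+[150,120]]])
E
```

```text
down True err [0.2 0.1 0.4] [0.7 0.6 4.5]
t 11.4
(np.float64(0.9057224418901033), 4.061592653589793, np.float64(3.967114857512855), [-1.21, -1.21, -0.67, -0.67])
[([192.4, 159.1], [628.1, 259.5, 95.0])]
```

View pics/p1.png

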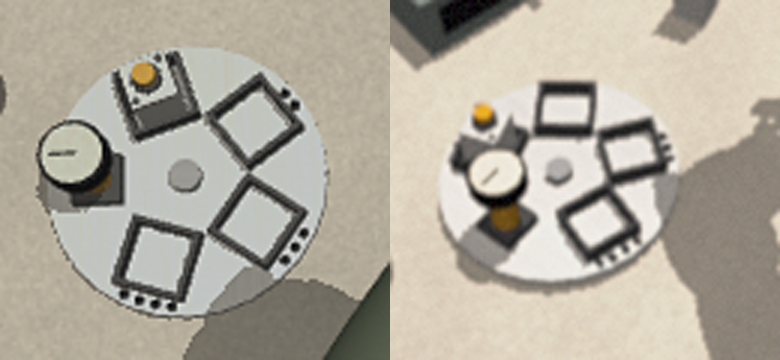

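Housing1 stands upright in pocket 1. Its cap at (192,159) projects to (628,260) against the pocket centre (629,261). The same cycle follows for housing2, with a cap check.

```bash
cat > cyc.py <<'E'
from plan import *
from h import plane,blobs
TOT={1:75,2:95,3:115,4:135}
def check(upto):
    im=imaging.capture("top")
    L=[c+[150,120] for c,q in blobs(im[120:250,150:265],(10,120,90),(28,255,255))]
    for n in range(1,upto+1):
        print("check",n,min(((plane("top",c,20+TOT[n])[:2]-pocket(n)[0]).round(1).tolist() for c in L),key=lambda v:np.hypot(*v),default=None))
def cycle(n,away):
    b=choose(n)
    if not pick(n,b[1]): print("no grasp"); return
    place(n,b[2])
    z=bot.get_state()["tcp_pos"][2]; bot.movel([*away,z],max_speed=250); check(n)
E
python3 -c "
from cyc import *
cycle(2,(584.8,-150))"
```

```text
grip 41.2 42.2 [453.  -60.1  40.3]
lift 41.2 41.5 t 17.8
down True err [-0.1  0.1  0.2] [-0.8  0.2  4.8]
t 22.6
check 1 [-0.9, -1.8]
check 2 [0.4, -1.7]
```

```bash
python3 -c "
from cyc import *
cycle(3,(600,-40))"
```

```text
grip 41.8 40.3 [ 585.2 -307.3   56.5]
lift 41.7 40.3 t 29.3
down True err [0.3 0.1 0.4] [ 0.4 -0.1  3.4]
t 34.9
check 1 [-0.6, -1.5]
check 2 [0.6, -1.1]
check 3 [-0.2, 1.3]
```

```bash
python3 - <<'E'
from cyc import *
import cv2
cycle(4,(450,-100))
im=imaging.capture("top"); s=imaging.capture("side")
r=lambda i,y,x:cv2.resize(i[y:y+150,x:x+130],None,fx=3,fy=3,interpolation=cv2.INTER_CUBIC)
cv2.imwrite("pics/p4.png",np.hstack([r(im,120,145),r(s,180,165)]))
E
```

```text
grip 41.6 42.5 [651.5 -45.   74.5]
lift 41.5 42.0 t 40.5
down True err [-0.3  0.1  0.3] [-0.9 -0.6  5. ]
t 45.5
check 1 [-0.6, -1.5]
check 2 [0.6, -1.6]
check 3 [-0.6, -1.0]
check 4 [-0.9, -1.9]
```

View pics/p4.png

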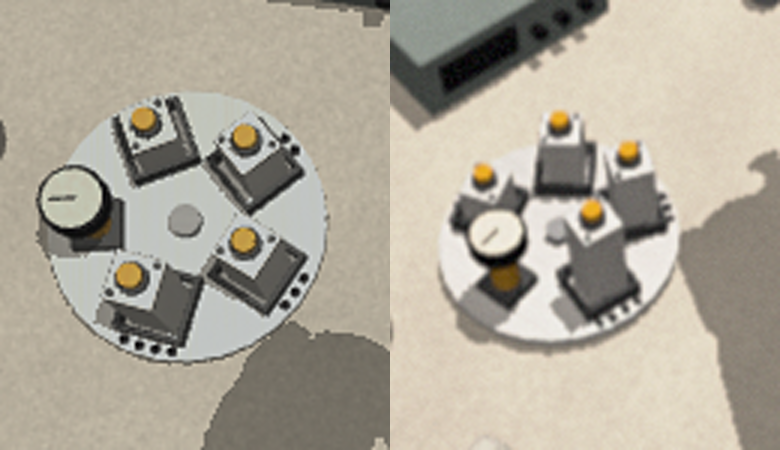

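All four housings stand upright in pockets 1 to 4, their caps within about 2 mm of the pocket centres. The arm is clear, so I hand in.

```bash
python3 -c "
from bench import bot
print(bot.sign_off(), bot.get_state()['t'])"
```

```text
the job is handed in; nothing more can be done
the job is handed in; nothing more can be done
```

The four housings stand upright and released in pockets 1 to 4, shortest to tallest, each cap within about 2 mm of its pocket's centre in the top view; the last was placed by 45.5 s and the job is handed in, with no verdict shown.

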